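# Close the draught shield's sash and hold its lid open

### The arm

A 7-joint arm with a two-finger parallel gripper is mounted at the origin on a cart in front of the work surface, level with it; the furniture and walls round the work are solid. World frame = base frame: x ahead of the robot, y to its left, z up, the work surface at z = 0. Lengths are in m, angles in rad, forces in N, time in s.
With the tool pointing down it reaches from about 0.35 to 0.9 m from the base axis. Payload 19.9 kg.
Tool frame: the origin (TCP) lies on the mounting face of the last link; the fingertips stand 199 mm ahead of it and the grasp point (between the pads) lies r.pinch_z ahead of it (r.pinch_z is the distance from the TCP to the grasp point, in m); z points along the fingers, y is the line along which they close (so a half turn about z gives the same grasp; the last joint's range is limited). The gripper opens to 94 mm and grips with 3 to 60 N. Pads are 16 mm wide; open, the fingers measure 119 mm over their backs; the gripper's body (75 mm by 177 mm) begins 78 mm behind the grasp point.
Start: joints at [-1.177, 0.417, -0.01, 1.614, 0.005, 1.111, -0.053], TCP at [0.263, 0.567, 0.405] pointing down, gripper open.
Joint ranges: [-2.81, 2.81], [-0.39, 2.02], [-1.27, 1.25], [0.06, 2.57], [-1.19, 4.33], [0.19, 2], [-2.82, 2.82]. Speed limits (rad/s): [1.89, 1.89, 2.39, 2.39, 3.01, 3.01, 3.01].

### API

Orientations are given as a unit quaternion [x, y, z, w].
In Python, from station import r, cams gives the robot as it stands. The module is installed in compiled form; this text tells all that it offers.
- The arm moves only by the tool send_rows, never from a script. Its argument "motion" is a list of rows, each a list of 7 numbers: the finger opening in cm, from 0 to 9.4, then the shift along the tool's x, y, z in cm, then the turn, a rotation vector about the tool's x, y, z in degrees. A call has 1 to 8 rows; each row shifts and turns the commanded pose from where the row before left it, along the tool's axes as they then stand; what a row does not reach is not made up. A row lasts 1/10 s, in which the tool goes at most 50 mm and 8.59 degrees, less where a joint would pass 70% of its speed; a pose out of reach is approached as far as the arm can. A call with a gripper value outside its range is refused whole. The fingers move at their own pace and stop on an object; the grip force is fixed at half the most. Time passes only in rows, so rows that do not move let the fingers close. It gives the time, the measured TCP pose, the force, the opening and the grip force at its end, in the units of the state.
- r.observe(): the state, without advancing time (a new reading comes with each control period).
- cams.camera(name): name is "scene" or "top"; returns a dict with "pixels" (384x512x3 uint8, blue, green, red), "K" (3x3 intrinsics, pixels), "k1" (the pictures are not rectified: a ray, as slopes to the right and down, at radius r is drawn at 1 + k1 r^2 times it, then the intrinsics apply), "T" (4x4, takes a point from camera to world coordinates). Camera axes: x right, y up, looking along -z (the intrinsics and any distortion apply to the point x, -y, -z); pixel columns grow to the right and rows downward; lengths in m; the calibration is good to about 2 mm. A picture is of the moment at which its call begins. There is no depth.
- r.hand_in(): hands the job in; it is judged then, once.
The state is a dict: "time": time; "joints": joint angles; "joint_vel": joint speeds; "tau": joint torques, N m; "ee_pos": TCP position; "eef_rot": TCP orientation; "ft_force": force on the tool from outside, world axes, zero at the start; "torque": the same for the moment, N m; "gripper_width": finger opening in m; "grip_force": force on a finger pad.
Only numpy, scipy, OpenCV 4.12 (cv2) and the standard library are available. Lean on these libraries where they do the work, as an engineer would, in place of code of your own. Each camera call takes 0.05 s, during which the arm holds its last target. There are 200 camera calls.

### The job

The front sash of the clear draught shield has been left up: lower it until it is fully down on the sill. Only then lift the sprung lid on top and hold it open at 50 degrees (within 6 degrees) so that a colleague can reach in from above; finish still holding it there with the gripper, because it shuts when let go. Leave the bottle, beaker, crucible and flask nearby where they stand.

Things in the scene. Friction and masses are not known exactly. Their poses are not given: they have to be found in the camera images.
- draught_shield: Clear-walled weighing draught shield with a white base and aluminium edges, fixed to the worktop; 200 mm deep (its x) by 180 mm wide (its y), top rim 140 mm high. Origin: centre of its underside. Its -x side is the front, with the sash; the lid lies on top, hinged along the back (+x) edge. Its yaw varies.
- sash (a joint): Height of the front sash above fully down, m: 0 is down on the sill, 0.09 its upper stop. It slides straight up and down, stays where it is left (friction about 5 N, weight about 2.5 N: about 3 N pushes it down) and starts partly raised.
- sash_handle (a point): Grip point of the sash's handle, a solid aluminium fin that sticks out forward from the sash's top rail: 14 mm thick along the shield's y, 44 mm long along x, 30 mm tall; its top is 12 mm above this point and its underside 18 mm below, and the sash's top rail starts 24 mm behind it (towards +x). It lies at (-0.131, 0, 0.138 + sash) in the shield's frame. Axes as the shield's.
- lid (a joint): Opening angle of the lid, rad: 0 shut, 0.873 is 50 degrees, 1.4 its stop. The front edge swings up and back. A spring and the lid's weight close it from any angle; holding it takes about 3 to 5 N at the handle.
- lid_handle (a point): Middle of the lid's bar handle: a round steel bar 12 mm thick, along the shield's y, on two posts 72 mm apart, so that 60 mm of bar are free between the posts and 32 mm below it to the lid. With the lid shut it lies 150 mm in front of the hinge line and 46 mm above it, i.e. at (-0.060, 0, 0.186) in the shield's frame; it turns with the lid, and the bar can roll between the fingers.
- lid_hinge (a point): Middle of the lid's hinge line, which runs along the shield's y at its back edge: (0.090, 0, 0.140) in the shield's frame. The lid reaches 182 mm forward of it, 178 mm wide, 8 mm thick.
- amber_bottle: Bystander: brown glass bottle with black cap, 49 mm across, 100 mm tall, loose. Origin: centre of its underside.
- beaker: Bystander: small glass beaker, 50 mm across, 72 mm tall, loose. Origin: centre of its underside.
- crucible: Bystander: small porcelain crucible, 46 mm across, 36 mm tall, loose. Origin: centre of its underside.
- flask_200: Bystander: volumetric flask with a long neck, 69 mm across, 225 mm tall, loose. Origin: centre of its underside.

How it is judged:
By the outcome, as a careful person would: the job done as asked, in the order asked, and still so for the second after the job is handed in, while the arm keeps its last pose, push and grip.
It also fails if it takes over 48 s, if anything falls off the work surface, if the arm or the gripper's body presses on something with over 40 N, if the wrist force passes 120 N, or if a joint passes its speed limit or range.

## Working session

There is one attempt and no reset: what is moved stays moved. The work goes in short steps, Python scripts to look and compute and a tool call to move; the robot and the scene stay as the last step left them, time stands still between calls to the robot, and variables do not carry over. Pictures are saved under pics/ and viewed, at most 10 in all, crops included, and the job is handed in when it is done.

Besides the shell and the picture viewer there is one more tool, called after ">>>" in YAML: its name, and indented under it one key for each argument. send_rows: Moves the arm, as the interface text tells. Its arguments: {"type":"object","properties":{"motion":{"type":"array"}},"required":["motion"]}

```bash
mkdir -p pics
cat > h.py <<'E'
import numpy as np, cv2
from station import r, cams
from scipy.spatial.transform import Rotation as R
def undist(c,uv):
    K=c["K"];d=np.array([c["k1"],0,0,0,0],float)
    return cv2.undistortPoints(np.array(uv,float).reshape(-1,1,2),np.array(K,float),d).reshape(-1,2)
def ray(c,uv):
    T=np.array(c["T"]);p=undist(c,uv)
    D=np.c_[p[:,0],-p[:,1],-np.ones(len(p))]@T[:3,:3].T
    return T[:3,3],D
def onz(c,uv,z):
    o,D=ray(c,uv);return o+D*((z-o[2])/D[:,2])[:,None]
def proj(c,P):
    T=np.array(c["T"]);q=(np.array(P,float)-T[:3,3])@T[:3,:3]
    q=np.c_[q[:,0],-q[:,1],-q[:,2]]
    return cv2.projectPoints(q.reshape(-1,1,3),np.zeros(3),np.zeros(3),np.array(c["K"],float),np.array([c["k1"],0,0,0,0],float))[0].reshape(-1,2)
E
python3 - <<'E'
from h import *
for n in("scene","top"):
    c=cams.camera(n);cv2.imwrite(f"pics/{n}0.png",c["pixels"]);print(n,c["K"],c["k1"],np.round(c["T"],3).tolist())
s=r.observe();print(r.pinch_z,s)
E
```

```text
scene [[354.28389892   0.         258.57647896]
 [  0.         354.28389892 193.26024831]
 [  0.           0.           1.        ]] -0.06418981326508363 [[0.766, 0.4, -0.504, 0.04], [-0.643, 0.495, -0.585, -0.524], [0.015, 0.772, 0.636, 0.729], [0.0, 0.0, 0.0, 1.0]]
top [[373.12081751   0.         258.52606842]
 [  0.         373.12081751 196.73523653]
 [  0.           0.           1.        ]] -0.06761824715824077 [[-0.014, 0.998, -0.066, 0.478], [-1.0, -0.014, -0.005, 0.052], [-0.006, 0.066, 0.998, 1.228], [0.0, 0.0, 0.0, 1.0]]
0.1804 {'time': 0.1, 'joints': array([-1.1775222 ,  0.41791575, -0.01030352,  1.61410555,  0.0047042 ,
        1.11072742, -0.05303711]), 'joint_vel': array([ 0.00027233, -0.00226195, -0.00224778, -0.00093112,  0.00031895,
       -0.00234939,  0.00235167]), 'tau': array([ 1.80384843e-03, -8.52584052e+01,  6.40406571e-01, -4.26694000e+01,
       -4.88379376e-02,  1.64144678e-02,  7.52674987e-05]), 'ee_pos': array([0.26319682, 0.56674444, 0.40409035]), 'eef_rot': array([ 2.15691980e-01,  9.76461289e-01, -5.60924712e-04, -7.73203728e-05]), 'ft_force': array([ 0.26896473, -0.20445876, -0.96950919]), 'torque': array([ 0.01867898, -0.00542573,  0.03220045]), 'grip_force': 0.0, 'gripper_width': 0.09450472377792324}
```

View pics/scene0.png

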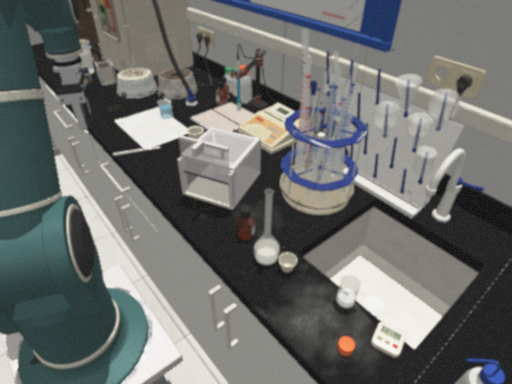

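View pics/top0.png

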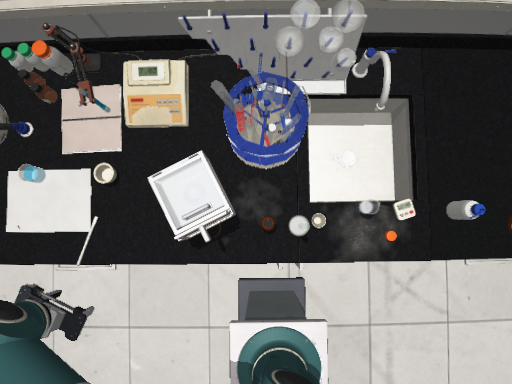

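Run:
```python
import cv2,numpy as np
t=cv2.imread("pics/top0.png")[145:250,140:245];s=cv2.imread("pics/scene0.png")[115:215,165:275]
t=cv2.resize(t,(400,400),interpolation=2);s=cv2.resize(s,(400,364),interpolation=2)
s=cv2.copyMakeBorder(s,0,36,0,0,0);cv2.imwrite("pics/z0.png",np.hstack([t,s]))
```

```text
(no output)
```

View pics/z0.png

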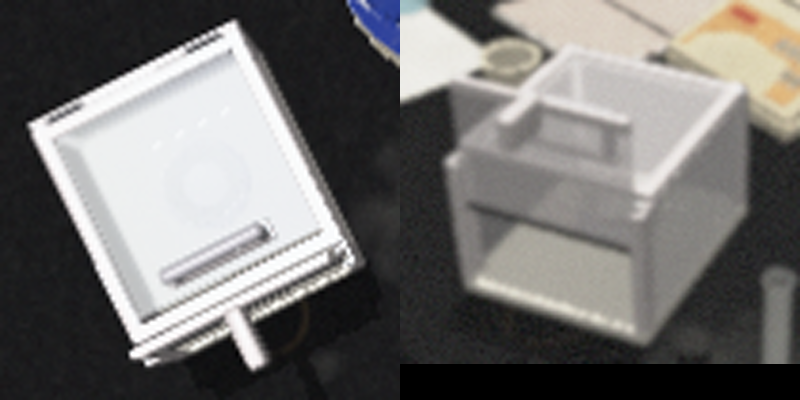

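The enlarged pictures show: in the top view the lid bar runs from (183,217) to (210,205), the fin from (201,228) to (208,241), and the back lid corners are at (148,177) and (202,151). In the scene view the fin's tip is near (195,151), and the sash is about half raised.

Run:
```python
from h import *
c=cams.camera("top");s=cams.camera("scene")
b=onz(c,[(182.8,216.9),(210.3,204.8)],.188);k=onz(c,[(148.4,177),(201.7,150.8)],.14)
print(b,k)
d=b[0]-b[1];d2=k[0]-k[1]
print("len",np.linalg.norm(d),np.linalg.norm(d2))
for e in(d,d2): print("yaw",np.degrees(np.arctan2(-e[0],e[1])))
yaw=np.arctan2(-d2[0],d2[1])
for q in (yaw,np.arctan2(-d[0],d[1])):
  M=np.array([[np.cos(q),-np.sin(q)],[np.sin(q),np.cos(q)]])
  o1=b[:,:2].mean(0)-M@[-.06,0]; o2=k[:,:2].mean(0)-M@[.1,0];print(o1,o2)
q=yaw;M=np.array([[np.cos(q),-np.sin(q)],[np.sin(q),np.cos(q)]])
for sh in np.arange(0,.091,.015):
  P=[[*(o1+M@[-.153,0]),.150+sh],[*(o1+M@[-.109,0]),.150+sh]]
  print(round(sh,3),proj(c,P).round(1).tolist(),proj(s,P).round(1).tolist())
P=[[*(o1+M@[x,y]),z] for x,y,z in[(-.1,.09,0),(-.1,-.09,0),(-.1,.09,.14),(-.1,-.09,.14),(.1,-.09,.14),(.1,.09,.14),(-.06,-.036,.186),(-.06,.036,.186)]]
print(proj(c,P).round(1).tolist());print(proj(s,P).round(1).tolist())
```

```text
[[0.49299111 0.26918428 0.188     ]
 [0.52576402 0.19185375 0.188     ]] [[0.61270427 0.38163045 0.14      ]
 [0.68804268 0.22308706 0.14      ]]
len 0.08398853882657378 0.17553314199912126
yaw 22.967374031967843
yaw 25.41665088948106
[0.5635702  0.25627087] [0.56005242 0.25943899]
[0.5646212  0.25393143] [0.55830076 0.26333807]
0.0 [[213.6, 239.8], [206.9, 226.1]] [[196.9, 171.5], [205.2, 163.4]]
0.015 [[212.9, 240.1], [206.2, 226.1]] [[196.4, 167.1], [204.8, 159.0]]
0.03 [[212.2, 240.3], [205.4, 226.2]] [[195.9, 162.6], [204.4, 154.5]]
0.045 [[211.5, 240.6], [204.6, 226.3]] [[195.4, 158.0], [203.9, 150.0]]
0.06 [[210.8, 240.9], [203.8, 226.4]] [[194.8, 153.3], [203.5, 145.4]]
0.075 [[210.0, 241.2], [202.9, 226.4]] [[194.3, 148.5], [203.0, 140.7]]
0.09 [[209.3, 241.5], [202.0, 226.5]] [[193.7, 143.6], [202.6, 135.9]]
[[187.8, 235.1], [236.9, 211.0], [178.4, 236.9], [233.8, 209.6], [204.2, 148.9], [149.6, 175.8], [209.0, 204.8], [186.0, 216.2]]
[[186.4, 193.4], [236.0, 209.6], [181.1, 157.1], [234.7, 172.6], [263.6, 139.5], [214.9, 127.4], [224.0, 147.3], [202.4, 141.6]]
```

>>> send_rows:
  motion:
    - [9.4,0,0,-1,0,0,-7.2]
    - [9.4,0,0,-1,0,0,-7.2]
    - [9.4,0,0,-1,0,0,-7.2]
    - [9.4,0,0,-1,0,0,-7.2]
    - [9.4,0,0,-1,0,0,-7.2]
    - [9.4,0,0,0,0,0,-7.2]
    - [9.4,0,0,0,0,0,-7.2]
    - [9.4,0,0,0,0,0,0]

```text
time: 1.0
ee_pos: [0.2633, 0.5668, 0.4545]
eef_rot: [-0.222, 0.975, -0.0, -0.0]
ft_force: [0.0, -0.5, -0.1]
gripper_width: 0.0939
grip_force: 0.0
```

```bash
cat >> h.py <<'E'
O=np.array([.562,.258]);YAW=np.radians(25.5)
def S(x,y,z):
    return np.array([O[0]+np.cos(YAW)*x-np.sin(YAW)*y,O[1]+np.sin(YAW)*x+np.cos(YAW)*y,z])
def status(target=None,yd=None,tilt=0):
    s=r.observe();q=R.from_quat(s["eef_rot"]);g=s["ee_pos"]+q.apply([0,0,r.pinch_z])
    Ri=R.from_euler('z',-YAW)
    l=Ri.apply(g-np.r_[O,0])
    print("t",round(s["time"],2),"grasp shield",l.round(4),"toolaxes(shield) x,y,z",Ri.apply(q.as_matrix().T).round(3).tolist(),"F",Ri.apply(s["ft_force"]).round(1),"w",round(s["gripper_width"],4),round(s["grip_force"],1),"j",s["joints"].round(2))
    if target is not None: print("shift tool cm",(100*q.inv().apply(S(*target)-g)).round(2))
    return s,q,g,l
E
python3 -c "
from h import *
status((-.133,0,.26))"
```

```text
t 1.0 grasp shield [-0.1367  0.4072  0.2741] toolaxes(shield) x,y,z [[-1.0, -0.002, 0.0], [-0.002, 1.0, -0.0], [-0.0, -0.0, -1.0]] F [-0.2 -0.5 -0.1] w 0.0939 0.0 j [-1.06  0.38 -0.17  1.55  0.07  1.21  0.78]
shift tool cm [ -0.29 -40.72   1.41]
```

>>> send_rows:
  motion:
    - [9.4,0,-5,0,0,0,0]
    - [9.4,0,-5,0,0,0,0]
    - [9.4,0,-5,0,0,0,0]
    - [9.4,0,-5,0,0,0,0]
    - [9.4,0,-5,0,0,0,0]
    - [9.4,0,-5,0,0,0,0]
    - [9.4,0,-5,0,0,0,0]
    - [9.4,0,-5,0,0,0,0]

```text
time: 1.8
ee_pos: [0.4358, 0.2037, 0.4549]
eef_rot: [-0.218, 0.976, 0.0, 0.0]
ft_force: [0.6, 1.6, -0.0]
gripper_width: 0.0938
grip_force: 0.0
```

Run:
```python
from h import *
status((-.133,0,.20))
s=cams.camera("scene");t=cams.camera("top")
a=cv2.resize(s["pixels"][90:215,150:275],(400,400),interpolation=2);b=cv2.resize(t["pixels"][145:255,140:250],(400,400),interpolation=2)
cv2.imwrite("pics/z1.png",np.hstack([b,a]))
```

```text
t 1.8 grasp shield [-0.1372  0.0054  0.2745] toolaxes(shield) x,y,z [[-1.0, 0.005, -0.0], [0.005, 1.0, 0.0], [0.0, 0.0, -1.0]] F [ 1.2  1.2 -0. ] w 0.0938 0.0 j [-0.56  0.11  0.06  1.9  -0.01  1.13  1.52]
shift tool cm [-0.42 -0.54  7.45]
```

View pics/z1.png

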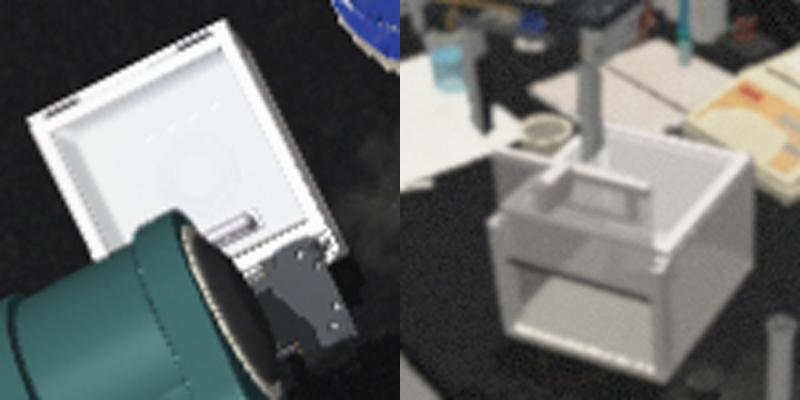

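The fingers (at about (480,100) and (593,160) in the enlarged scene view) straddle the fin at about (555,180). I descend and grip it.

>>> send_rows:
  motion:
    - [9.4,-0.2,0,2,0,0,0]
    - [9.4,-0.2,0,2,0,0,0]
    - [9.4,0,0,1.5,0,0,0]
    - [9.4,0,0,1,0,0,0]
    - [9.4,0,0,0.6,0,0,0]
    - [4,0,0,0.3,0,0,0]
    - [4,0,0,0,0,0,0]
    - [4,0,0,0,0,0,0]

```text
time: 2.7
ee_pos: [0.4391, 0.2076, 0.3811]
eef_rot: [-0.22, 0.975, 0.0, 0.0]
ft_force: [-0.1, -0.1, 0.1]
gripper_width: 0.0735
grip_force: 0.0
```

>>> send_rows:
  motion:
    - [3,0,0,0,0,0,0]
    - [2.2,0,0,0,0,0,0]
    - [1.8,0,0,0,0,0,0]
    - [1.5,0,0,0,0,0,0]
    - [1.2,0,0,0,0,0,0]
    - [1.2,0,0,0,0,0,0]

```text
time: 3.3
ee_pos: [0.439, 0.2075, 0.3807]
eef_rot: [-0.221, 0.975, -0.0, -0.0]
ft_force: [-0.9, -0.7, 0.1]
gripper_width: 0.0248
grip_force: 0.0
```

```bash
python3 -c "
from h import *
status((-.133,0,.138))"
```

```text
t 3.3 grasp shield [-0.1328  0.0074  0.2003] toolaxes(shield) x,y,z [[-1.0, 0.0, 0.0], [0.0, 1.0, -0.0], [-0.0, -0.0, -1.0]] F [-1.1 -0.2  0.1] w 0.0248 0.0 j [-0.56  0.19  0.06  1.98 -0.01  0.97  1.52]
shift tool cm [ 0.02 -0.73  6.23]
```

>>> send_rows:
  motion:
    - [1.2,0,0,0,0,0,0]
    - [1.2,0,0,0,0,0,0]
    - [1.2,0,0,0,0,0,0]
    - [1.2,0,0,0,0,0,0]

```text
time: 3.7
ee_pos: [0.4408, 0.2037, 0.3806]
eef_rot: [-0.218, 0.976, -0.003, 0.001]
ft_force: [15.0, -29.5, 0.3]
gripper_width: 0.0137
grip_force: 30.0
```

```bash
python3 -c "
from h import *
status((-.133,0,.138))"
```

```text
t 3.7 grasp shield [-0.1328  0.0023  0.2002] toolaxes(shield) x,y,z [[-1.0, 0.005, 0.0], [0.005, 1.0, -0.005], [-0.0, -0.005, -1.0]] F [  0.9 -33.1   0.3] w 0.0137 30.0 j [-0.55  0.19  0.06  1.98 -0.01  0.97  1.52]
shift tool cm [ 0.02 -0.19  6.22]
```

>>> send_rows:
  motion:
    - [1.2,0,-0.3,0,0,0,0]
    - [1.2,0,-0.2,0,0,0,0]
    - [1.2,0,0,0,0,0,0]
    - [1.2,0,0,0,0,0,0]

```text
time: 4.1
ee_pos: [0.4413, 0.2028, 0.3806]
eef_rot: [-0.221, 0.975, -0.0, 0.0]
ft_force: [2.8, -4.4, -0.1]
gripper_width: 0.0137
grip_force: 30.0
```

```bash
python3 -c "
from h import *
status((-.133,0,.138))"
```

```text
t 4.1 grasp shield [-0.1328  0.002   0.2002] toolaxes(shield) x,y,z [[-1.0, 0.0, 0.0], [0.0, 1.0, -0.001], [-0.0, -0.001, -1.0]] F [ 0.6 -5.1 -0.1] w 0.0137 30.0 j [-0.55  0.2   0.06  1.98 -0.01  0.97  1.53]
shift tool cm [ 0.02 -0.2   6.22]
```

>>> send_rows:
  motion:
    - [1.2,0,-0.1,0.5,0,0,0]
    - [1.2,0,0,0.7,0,0,0]
    - [1.2,0,0,0.8,0,0,0]
    - [1.2,0,0,0.8,0,0,0]
    - [1.2,0,0,0.8,0,0,0]
    - [1.2,0,0,0.7,0,0,0]
    - [1.2,0,0,0.4,0,0,0]
    - [1.2,0,0,0,0,0,0]

```text
time: 4.9
ee_pos: [0.4414, 0.2025, 0.3325]
eef_rot: [-0.221, 0.975, 0.0, -0.0]
ft_force: [0.1, 7.6, -7.1]
gripper_width: 0.0139
grip_force: 30.0
```

>>> send_rows:
  motion:
    - [1.2,0,0,0.3,0,0,0]
    - [1.2,0,0,0.3,0,0,0]
    - [1.2,0,0,0.2,0,0,0]
    - [1.2,0,0,0,0,0,0]

```text
time: 5.3
ee_pos: [0.4414, 0.2025, 0.3248]
eef_rot: [-0.221, 0.975, 0.0, -0.0]
ft_force: [0.2, 6.2, -6.2]
gripper_width: 0.014
grip_force: 30.0
```

```bash
python3 -c "
from h import *
status((-.133,0,.138))"
```

```text
t 5.3 grasp shield [-0.1328  0.0019  0.1444] toolaxes(shield) x,y,z [[-1.0, -0.0, 0.0], [-0.0, 1.0, 0.0], [-0.0, 0.0, -1.0]] F [ 2.8  5.5 -6.2] w 0.014 30.0 j [-0.55  0.27  0.06  2.03 -0.02  0.84  1.54]
shift tool cm [ 0.02 -0.19  0.64]
```

>>> send_rows:
  motion:
    - [1.2,0,0,0.2,0,0,0]
    - [1.2,0,0,0.2,0,0,0]
    - [1.2,0,0,0.2,0,0,0]

```text
time: 5.6
ee_pos: [0.4414, 0.2025, 0.3191]
eef_rot: [-0.221, 0.975, 0.0, -0.0]
ft_force: [-2.2, 4.7, 2.7]
gripper_width: 0.0142
grip_force: 30.0
```

>>> send_rows:
  motion:
    - [1.2,0,0,0.2,0,0,0]
    - [1.2,0,0,0.2,0,0,0]
    - [1.2,0,0,0.1,0,0,0]

```text
time: 5.9
ee_pos: [0.4414, 0.2025, 0.314]
eef_rot: [-0.221, 0.975, 0.0, -0.0]
ft_force: [-4.5, 4.1, 2.9]
gripper_width: 0.0139
grip_force: 30.0
```

```bash
python3 -c "
from h import *
status((-.133,0,.138))"
```

```text
t 5.9 grasp shield [-0.1328  0.0019  0.1336] toolaxes(shield) x,y,z [[-1.0, -0.0, 0.0], [-0.0, 1.0, 0.0], [-0.0, 0.0, -1.0]] F [-2.3  5.6  2.9] w 0.0139 30.0 j [-0.54  0.29  0.06  2.04 -0.02  0.82  1.54]
shift tool cm [ 0.02 -0.19 -0.44]
```

>>> send_rows:
  motion:
    - [1.2,0,0,0.2,0,0,0]
    - [1.2,0,0,0.2,0,0,0]

```text
time: 6.1
ee_pos: [0.4414, 0.2025, 0.3101]
eef_rot: [-0.221, 0.975, 0.0, -0.0]
ft_force: [-2.8, 4.8, 3.5]
gripper_width: 0.0137
grip_force: 30.0
```

>>> send_rows:
  motion:
    - [1.2,0,0,0.2,0,0,0]
    - [1.2,0,0,0.2,0,0,0]

```text
time: 6.3
ee_pos: [0.4414, 0.2025, 0.3061]
eef_rot: [-0.221, 0.975, 0.0, -0.0]
ft_force: [-3.1, 4.0, 1.6]
gripper_width: 0.0137
grip_force: 30.0
```

Run:
```python
from h import *
status((-.133,0,.138))
s=cams.camera("scene")
cv2.imwrite("pics/z2.png",cv2.resize(s["pixels"][100:220,150:280],(780,720)[:2],interpolation=2)[:600])
```

```text
t 6.3 grasp shield [-0.1328  0.0019  0.1257] toolaxes(shield) x,y,z [[-1.0, -0.0, 0.0], [-0.0, 1.0, 0.0], [-0.0, 0.0, -1.0]] F [-1.1  4.9  1.6] w 0.0137 30.0 j [-0.54  0.3   0.06  2.05 -0.02  0.8   1.55]
shift tool cm [ 0.02 -0.19 -1.23]
```

View pics/z2.png

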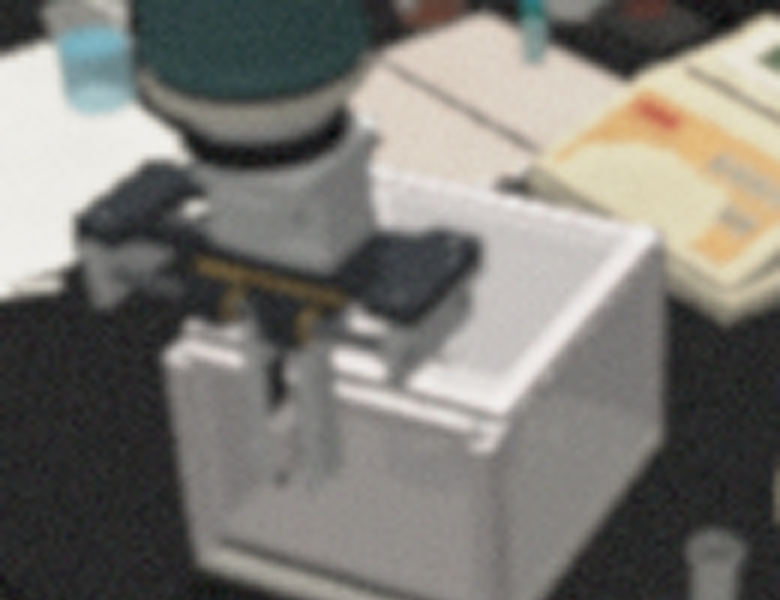

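The sash is nearly down: its lower edge, at about (220,560), leaves only a thin dark gap above the sill. I keep pressing until the stop shows in the force.

>>> send_rows:
  motion:
    - [1.2,0,0,0.2,0,0,0]
    - [1.2,0,0,0.2,0,0,0]

```text
time: 6.55
ee_pos: [0.4418, 0.2027, 0.3037]
eef_rot: [-0.221, 0.975, 0.0, 0.001]
ft_force: [-12.4, -0.4, 45.4]
gripper_width: 0.0139
grip_force: 30.0
```

>>> send_rows:
  motion:
    - [1.2,0,0,0.2,0,0,0]
    - [1.2,0,0,0,0,0,0]

```text
time: 6.75
ee_pos: [0.4423, 0.2028, 0.3022]
eef_rot: [-0.221, 0.975, 0.001, 0.002]
ft_force: [-8.0, 1.5, 35.9]
gripper_width: 0.0137
grip_force: 30.0
```

>>> send_rows:
  motion:
    - [1.2,0,0,-0.2,0,0,0]
    - [3,0,0,0,0,0,0]
    - [5,0,0,0,0,0,0]
    - [6,0,0,0,0,0,0]
    - [6,0,0,0,0,0,0]
    - [6,0,0,0,0,0,0]
    - [6,0,0,0,0,0,0]
    - [6,0,0,0,0,0,0]

```text
time: 7.55
ee_pos: [0.4416, 0.2021, 0.3026]
eef_rot: [-0.221, 0.975, -0.0, -0.0]
ft_force: [0.2, -1.0, 0.5]
gripper_width: 0.06
grip_force: 0.0
```

>>> send_rows:
  motion:
    - [6,0,0,-1,0,0,0]
    - [6,0,0,-2,0,0,0]
    - [6,0,0,-4,0,0,0]
    - [6,0,0,-4,0,0,0]
    - [6,0,0,-3,0,0,0]
    - [9.4,3,0,0,0,0,0]
    - [9.4,3,0,0,0,0,0]
    - [9.4,0,0,0,0,0,0]

```text
time: 8.35
ee_pos: [0.3852, 0.175, 0.4436]
eef_rot: [-0.221, 0.975, 0.0, 0.0]
ft_force: [0.7, -0.1, -0.7]
gripper_width: 0.0808
grip_force: 0.0
```

Run:
```python
from h import *
status()
s=cams.camera("scene");t=cams.camera("top")
a=cv2.resize(s["pixels"][105:215,165:275],(400,400),interpolation=2);b=cv2.resize(t["pixels"][145:255,140:250],(400,400),interpolation=2)
cv2.imwrite("pics/z3.png",np.hstack([b,a]))
M=[(-.153,0,.150),(-.109,0,.150),(-.06,-.042,.186),(-.06,.042,.186),(-.1,.09,.14),(-.1,-.09,.14),(-.1,.09,0.),(-.1,-.09,0)]
P=[S(*m) for m in M]
print(((proj(t,P)-[140,145])*400/110).round().tolist());print(((proj(s,P)-[165,105])*400/110+[400,0]).round().tolist())
```

```text
t 8.35 grasp shield [-0.1952  0.0012  0.2632] toolaxes(shield) x,y,z [[-1.0, 0.0, -0.001], [0.0, 1.0, 0.0], [0.001, 0.0, -1.0]] F [ 0.6 -0.4 -0.7] w 0.0808 0.0 j [-0.56  0.    0.06  2.04 -0.    1.1   1.52]
[[263.0, 348.0], [238.0, 298.0], [253.0, 217.0], [155.0, 266.0], [135.0, 337.0], [336.0, 238.0], [169.0, 331.0], [348.0, 243.0]]
[[511.0, 241.0], [541.0, 211.0], [616.0, 154.0], [524.0, 130.0], [453.0, 189.0], [648.0, 245.0], [473.0, 320.0], [653.0, 379.0]]
```

View pics/z3.png

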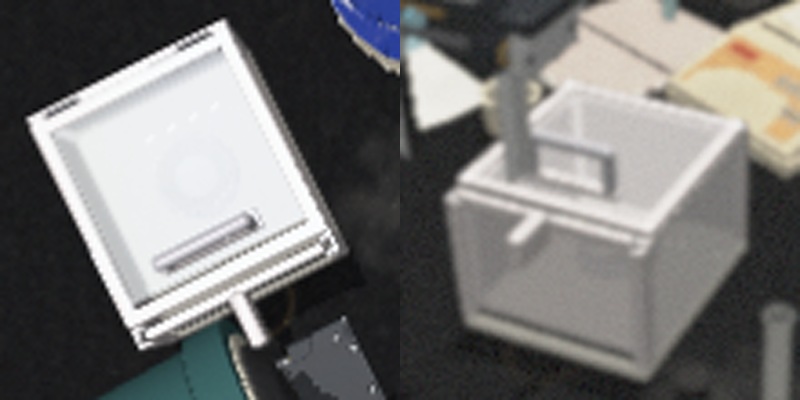

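The sash looks down: its dark bottom rail runs from (480,312) to (630,358), right above the white sill. To make sure, I press on the fin's top with closed fingers. If the sash is at 0, contact should come with the tips at z = 0.150.

>>> send_rows:
  motion:
    - [0,-2,0,0,0,0,0]
    - [0,-2,0,0,0,0,0]
    - [0,-2,0,1,0,0,0]
    - [0,0,0,1,0,0,0]
    - [0,0,0,0,0,0,0]
    - [0,0,0,0,0,0,0]
    - [0,0,0,0,0,0,0]
    - [0,0,0,0,0,0,0]

```text
time: 9.25
ee_pos: [0.4414, 0.202, 0.4232]
eef_rot: [-0.221, 0.975, 0.0, 0.0]
ft_force: [-0.3, 0.5, -0.3]
gripper_width: 0.0315
grip_force: 0.0
```

>>> send_rows:
  motion:
    - [0,0,0,1.5,0,0,0]
    - [0,0,0,1.5,0,0,0]
    - [0,0,0,1.2,0,0,0]
    - [0,0,0,1,0,0,0]
    - [0,0,0,0.8,0,0,0]
    - [0,0,0,0.5,0,0,0]
    - [0,0,0,0,0,0,0]

```text
time: 9.95
ee_pos: [0.4415, 0.202, 0.3572]
eef_rot: [-0.221, 0.975, -0.0, -0.0]
ft_force: [-0.5, 1.0, -0.4]
gripper_width: 0.0005
grip_force: 0.0
```

```bash
python3 -c "
from h import *
status((-.133,0.001,.1686))"
```

```text
t 9.95 grasp shield [-0.1329  0.0013  0.1768] toolaxes(shield) x,y,z [[-1.0, 0.0, 0.001], [0.0, 1.0, -0.0], [-0.001, -0.0, -1.0]] F [ 0.   1.1 -0.4] w 0.0005 0.0 j [-0.55  0.23  0.06  2.   -0.02  0.92  1.54]
shift tool cm [ 0.   -0.03  0.82]
```

>>> send_rows:
  motion:
    - [0,0,0,0.3,0,0,0]
    - [0,0,0,0.3,0,0,0]
    - [0,0,0,0.2,0,0,0]
    - [0,0,0,0,0,0,0]

```text
time: 10.35
ee_pos: [0.4416, 0.2021, 0.3496]
eef_rot: [-0.221, 0.975, -0.0, 0.0]
ft_force: [0.1, 0.1, 0.6]
gripper_width: 0.0009
grip_force: 0.0
```

>>> send_rows:
  motion:
    - [0,0,0,0.2,0,0,0]
    - [0,0,0,0.1,0,0,0]
    - [0,0,0,0,0,0,0]

```text
time: 10.65
ee_pos: [0.4417, 0.2021, 0.349]
eef_rot: [-0.221, 0.975, 0.0, 0.001]
ft_force: [-15.7, -8.4, 47.4]
gripper_width: 0.0007
grip_force: 23.6
```

The tips touch at z = 0.349 − 0.199 = 0.150, so the sash is fully down. Next is the lid.

>>> send_rows:
  motion:
    - [0,0,0,-2,0,0,0]
    - [3,0,0,-3,0,0,0]
    - [6,0,0,-3.5,0,0,0]
    - [8,-2,0,0,0,0,0]
    - [8,-2.5,0,0,0,0,0]
    - [8,-2.5,0,0,0,0,0]
    - [8,0,0,0,0,0,8.2]
    - [8,0,0,0,0,0,8.2]

```text
time: 11.45
ee_pos: [0.5052, 0.2323, 0.4312]
eef_rot: [-0.076, 0.997, -0.0, -0.0]
ft_force: [0.1, -0.2, -0.1]
gripper_width: 0.0529
grip_force: 0.0
```

>>> send_rows:
  motion:
    - [8,0,0,0,0,0,8.2]
    - [8,0,0,0,0,0,8.2]
    - [8,0,0,0,0,0,8.2]
    - [8,0,0,0,0,0,8.2]
    - [8,0,0,0,0,0,8.2]
    - [8,0,0,0,0,0,8.2]
    - [8,0,0,0,0,0,8.2]
    - [8,0,0,0,0,0,8.2]

```text
time: 12.25
ee_pos: [0.5047, 0.2322, 0.4317]
eef_rot: [0.476, 0.879, -0.0, 0.0]
ft_force: [0.2, 0.6, 0.2]
gripper_width: 0.0798
grip_force: 0.0
```

>>> send_rows:
  motion:
    - [8,0,0,0,0,0,8]
    - [8,0,0,0,0,0,0]

```text
time: 12.45
ee_pos: [0.5047, 0.2323, 0.4316]
eef_rot: [0.535, 0.845, -0.0, 0.0]
ft_force: [-0.3, -0.2, 0.3]
gripper_width: 0.0801
grip_force: 0.0
```

```bash
python3 -c "
from h import *
status((-.06,0.001,.188))"
```

```text
t 12.45 grasp shield [-0.0628  0.0014  0.2512] toolaxes(shield) x,y,z [[0.003, 1.0, -0.0], [1.0, -0.003, -0.0], [-0.0, -0.0, -1.0]] F [-0.3 -0.1  0.3] w 0.0801 0.0 j [-0.74  0.27  0.3   1.77 -0.09  1.11  0.04]
shift tool cm [-0.04  0.28  6.32]
```

>>> send_rows:
  motion:
    - [8,0,0.3,2,0,0,0]
    - [8,0,0,2,0,0,0]
    - [8,0,0,1.3,0,0,0]
    - [8,0,0,0.8,0,0,0]
    - [5,0,0,0.2,0,0,0]
    - [3,0,0,0,0,0,0]
    - [3,0,0,0,0,0,0]
    - [3,0,0,0,0,0,0]

```text
time: 13.25
ee_pos: [0.5076, 0.2335, 0.3693]
eef_rot: [0.534, 0.846, 0.0, 0.0]
ft_force: [0.4, -0.2, -0.5]
gripper_width: 0.0518
grip_force: 0.0
```

Run:
```python
from h import *
status((-.06,0.001,.188))
s=cams.camera("scene")
cv2.imwrite("pics/z4.png",cv2.resize(s["pixels"][95:215,155:275],(600,600),interpolation=2))
```

```text
t 13.25 grasp shield [-0.0595  0.0013  0.1889] toolaxes(shield) x,y,z [[-0.0, 1.0, 0.0], [1.0, 0.0, 0.001], [0.001, 0.0, -1.0]] F [ 0.3 -0.3 -0.5] w 0.0518 0.0 j [-0.72  0.35  0.29  1.83 -0.12  0.99  0.06]
shift tool cm [-0.03 -0.05  0.09]
```

View pics/z4.png

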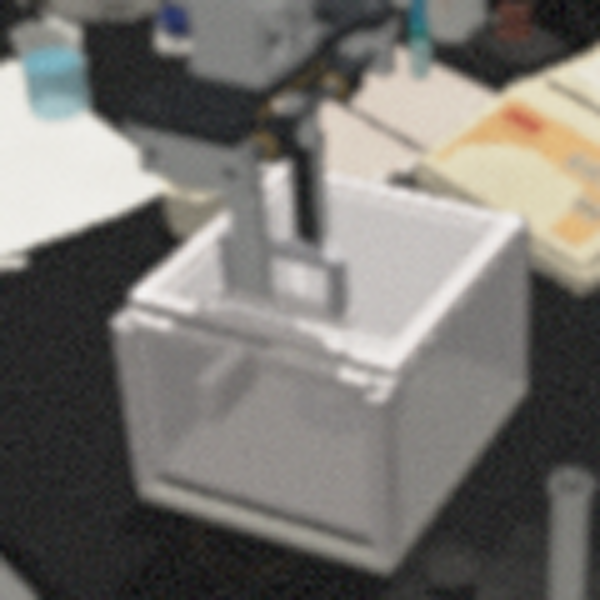

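The fingers (front one at about (245,230), rear one at about (310,190)) straddle the bar, whose right post is at (335,285). I close on it.

>>> send_rows:
  motion:
    - [2,0,0,0.2,0,0,0]
    - [1,0,0,0,0,0,0]
    - [1,0,0,0,0,0,0]
    - [1,0,0,0,0,0,0]
    - [1,0,0,0,0,0,0]
    - [1,0,0,0,0,0,0]
    - [1,0,0,0,0,0,0]
    - [1,0,0,0,0,0,0]

```text
time: 14.1
ee_pos: [0.5078, 0.2337, 0.3668]
eef_rot: [0.534, 0.846, 0.001, 0.0]
ft_force: [5.4, 2.5, -2.9]
gripper_width: 0.0108
grip_force: 30.0
```

```bash
cat >> h.py <<'E'
def arc(l,angs):
    # shield-frame offsets along arc from measured grasp (angle from hinge)
    v=np.array([l[0]-.09,l[2]-.14]);print("bar r",np.hypot(*v).round(4),"lid deg",(np.degrees(np.arctan2(.046,-.15))-np.degrees(np.arctan2(v[1],v[0]))).round(1))
E
python3 -c "
from h import *
s,q,g,l=status((-.06,0.001,.186));arc(l,0)
p=np.radians(162.95);a=np.radians(np.arange(0,51,5))
P=np.c_[.09+.1569*np.cos(p-a),.14+.1569*np.sin(p-a)];print((np.diff(P,axis=0)*100).round(2).tolist(),P[-1])"
```

```text
t 14.1 grasp shield [-0.0591  0.0014  0.1864] toolaxes(shield) x,y,z [[0.0, 1.0, -0.0], [1.0, -0.0, 0.001], [0.001, -0.0, -1.0]] F [ 6.  -0.1 -2.9] w 0.0108 30.0 j [-0.72  0.35  0.29  1.83 -0.12  0.98  0.06]
shift tool cm [-0.04 -0.09  0.04]
bar r 0.1562 lid deg 0.2
[[0.46, 1.29], [0.57, 1.25], [0.68, 1.19], [0.78, 1.13], [0.87, 1.06], [0.96, 0.98], [1.04, 0.89], [1.12, 0.79], [1.18, 0.69], [1.24, 0.59]] [0.02882035 0.28448066]
```

>>> send_rows:
  motion:
    - [1,0,0.46,-1.29,0,0,0]
    - [1,0,0.57,-1.25,0,0,0]
    - [1,0,0.68,-1.19,0,0,0]
    - [1,0,0.78,-1.13,0,0,0]
    - [1,0,0,0,0,0,0]

```text
time: 14.6
ee_pos: [0.5301, 0.2444, 0.416]
eef_rot: [0.534, 0.846, -0.0, -0.0]
ft_force: [-5.5, -1.5, -1.1]
gripper_width: 0.0112
grip_force: 30.0
```

```bash
python3 -c "
from h import *
s,q,g,l=status();arc(l,0)"
```

```text
t 14.6 grasp shield [-0.0347  0.0015  0.2356] toolaxes(shield) x,y,z [[0.0, 1.0, 0.0], [1.0, -0.0, -0.001], [-0.001, 0.0, -1.0]] F [-5.6  1.  -1.1] w 0.0112 30.0 j [-0.72  0.34  0.3   1.72 -0.11  1.1   0.06]
bar r 0.1571 lid deg 20.4
```

>>> send_rows:
  motion:
    - [1,0,0.87,-1.06,0,0,0]
    - [1,0,0.96,-0.98,0,0,0]
    - [1,0,1.04,-0.89,0,0,0]
    - [1,0,1.12,-0.79,0,0,0]
    - [1,0,1.18,-0.69,0,0,0]
    - [1,0,1.24,-0.59,0,0,0]
    - [1,0,0,0,0,0,0]
    - [1,0,0,0,0,0,0]

```text
time: 15.4
ee_pos: [0.5875, 0.2719, 0.466]
eef_rot: [0.534, 0.846, 0.0, -0.0]
ft_force: [-9.5, -2.0, 12.9]
gripper_width: 0.011
grip_force: 30.0
```

Run:
```python
from h import *
s,q,g,l=status();arc(l,0)
s=cams.camera("scene");t=cams.camera("top")
a=cv2.resize(s["pixels"][75:215,145:285],(400,400),interpolation=2);b=cv2.resize(t["pixels"][130:270,140:340],(400,280),interpolation=2)
b=cv2.copyMakeBorder(b,0,120,0,0,0)
cv2.imwrite("pics/z5.png",np.hstack([b,a]))
P=[S(.09-.182*np.cos(x),y,.14+.182*np.sin(x)) for x in np.radians([44,50,56]) for y in(-.089,.089)]
print(((proj(s,P)-[145,75])*400/140+[400,0]).round().tolist())
```

```text
t 15.4 grasp shield [0.029  0.0017 0.2856] toolaxes(shield) x,y,z [[-0.0, 1.0, 0.001], [1.0, 0.0, -0.0], [-0.0, 0.001, -1.0]] F [-9.5  2.3 12.9] w 0.011 30.0 j [-0.7   0.42  0.3   1.49 -0.13  1.25  0.07]
bar r 0.1579 lid deg 50.2
[[676.0, 137.0], [518.0, 100.0], [682.0, 118.0], [524.0, 83.0], [689.0, 101.0], [532.0, 66.0]]
```

View pics/z5.png

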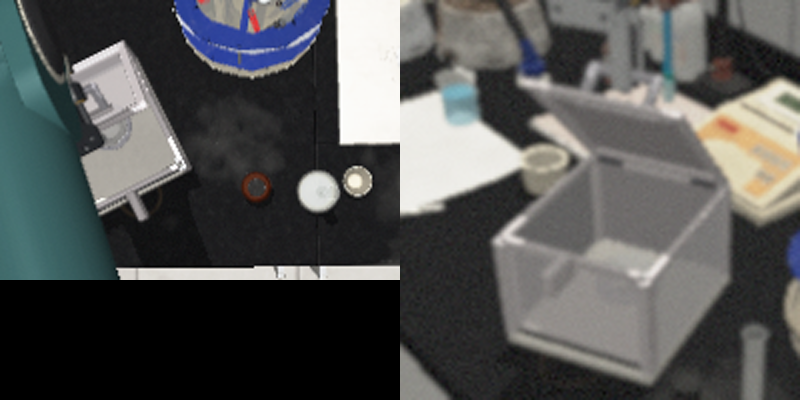

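The open lid's front edge runs from (520,83) to (683,115), which matches 50° (predicted (524,83) and (682,118)). The bystanders haven't moved. I relieve the slight radial preload, then hand in.

>>> send_rows:
  motion:
    - [1,0,-0.1,-0.2,0,0,0]
    - [1,0,0,0,0,0,0]
    - [1,0,0,0,0,0,0]
    - [1,0,0,0,0,0,0]
    - [1,0,0,0,0,0,0]

```text
time: 16.0
ee_pos: [0.5868, 0.2716, 0.4659]
eef_rot: [0.534, 0.846, -0.001, -0.0]
ft_force: [3.5, 4.0, -20.6]
gripper_width: 0.0107
grip_force: 30.0
```

Run:
```python
from h import *
s,q,g,l=status();arc(l,0)
if np.linalg.norm(s["ft_force"])<25 and s["gripper_width"]>.009: print(r.hand_in())
```

```text
t 16.0 grasp shield [0.0279 0.0016 0.2855] toolaxes(shield) x,y,z [[-0.0, 1.0, -0.0], [1.0, 0.0, -0.002], [-0.002, -0.0, -1.0]] F [  4.8   2.1 -20.6] w 0.0107 30.0 j [-0.7   0.42  0.3   1.49 -0.13  1.25  0.06]
bar r 0.1582 lid deg 49.9
the job is handed in; nothing more can be done
None
```

The sash is fully down on the sill, confirmed by touch. The lid was then opened and is held by the gripper at about 50°; the bottle, beaker, crucible and flask were not touched, and the job is handed in at 16 s.

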